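Find the hidden catch and open the sorting bin

TASK

Open the grey sorting bin and leave its swing door standing right back at its stop, so that the empties can be sorted into it. The door is held shut by a spring catch at the bottom of a finger recess somewhere along the bin's front rim, the same grey as the rim and easiest found by feel. Find it, press the catch down until the door springs ajar, then swing the door fully back. Leave the bottles, the ladle and the jar as they stand.

Things in the scene. Friction and masses are not known exactly. Their poses are not given: they have to be found in the camera images.
- bin: Grey plastic sorting bin fixed to the ledge, 230 mm deep (x), 400 wide (y), 150 high. Origin: centre of its underside; front faces -x, to the robot. Along the front runs a flat rim: x -115 to -68 mm, top at z 150. Behind it the shut door forms a step 9 mm high. Somewhere in the rim is one finger recess, grey as the rim, 60 mm along y, x -110 to -72 mm, its middle between y -50 and +50 mm
- catch (a joint): Catch plate, 34 x 56 mm, at the bottom of the recess, 16 mm below the rim's top; rocks on a pin 27 mm behind its middle. In rad: 0 at rest, 0.4 at its stop. It takes 1 to 2 N to move and 4 to 7 N at the stop, 7 to 11 mm down (more towards its front); it frees the door at about 0.2 to 0.25 rad (4 to 7 mm down) and springs back when let go
- door (a joint): Swing door, a plate 173 mm from hinge to front edge, 384 wide, 9 thick, hinged along bin y at bin x +105, z 154.5 mm. In rad: 0 shut and latched, grows as its front edge rises, 1.7 at its stop, just past upright. Freed, it springs ajar to about 0.75 within a second; from there a friction hinge holds it where left and 1 to 3 N on its front edge swings it on
- rim_mid (a point): Fixed point on the rim's top face, at the middle of its length and depth (bin x -91.5, y 0, z 150 mm). It does not mark the recess. Axes as the bin's; the rim is level within 0.5 mm apart from the recess
- door_edge (a point): Middle of the door's front edge, mid-thickness; it moves with the door. At 0 rad its axes are the bin's
- rack: Wooden slotted rack fixed to the ledge, 270 by 190 mm, 141 mm high, with the six bottles. Origin: centre of its underside
- bottle0: Upright green glass bottle standing in the rack, 68 mm diameter, 285 mm tall. Origin: centre of its underside
- bottle1: Upright amber glass bottle standing in the rack, 66 mm diameter, 245 mm tall. Origin: centre of its underside
- bottle2: Upright clear glass bottle standing in the rack, 68 mm diameter, 270 mm tall. Origin: centre of its underside
- bottle3: Upright green glass bottle standing in the rack, 68 mm diameter, 285 mm tall. Origin: centre of its underside
- bottle4: Upright amber glass bottle standing in the rack, 66 mm diameter, 245 mm tall. Origin: centre of its underside
- bottle5: Upright clear glass bottle standing in the rack, 68 mm diameter, 270 mm tall. Origin: centre of its underside
- ladle: Stainless ladle lying on the tiles, bowl 92 mm across and 34 mm high, handle 250 mm along its -x. Origin: under the bowl's centre
- jar: Small glass jar with brass-coloured lid, 72 mm diameter, 95 mm high. Origin: centre of its underside

How it is judged:
By the outcome, as a careful person would: the job done as asked, in the order asked, and still so for the second after the job is handed in, with the robot touching nothing.
It also fails if it takes over 51 s, if anything falls off the work surface, if the arm or the gripper's body presses on something with over 40 N, if the wrist force passes 120 N, or if a joint passes its speed limit or range.

ROBOT

A 6-joint arm with a two-finger parallel gripper is mounted at the origin on the work surface. World frame = base frame: x ahead of the robot, y to its left, z up, the work surface at z = 0. Lengths are in m, angles in rad, forces in N, time in s.
With the tool pointing down it reaches from about 0.275 to 0.975 m from the base axis. Payload 8.4 kg.
Tool frame: the origin (TCP) lies at the very end of the fingers, on their centre line; the grasp point (between the pads) lies 19 mm behind it (env.pinch_z is the distance from the TCP to the grasp point, in m); z points along the fingers, y is the direction in which the jaws open and shut (so a half turn about z gives the same grasp; the last joint's range is limited). The gripper opens to 92 mm and grips with 3 to 60 N. Pads are 20 mm wide; open, the fingers measure 128 mm over their backs; the gripper's body (75 mm by 189 mm) begins 69 mm behind the grasp point.
Start: joints at [1.105, 0.353, 1.633, -0, 1.155, -0.002], TCP at [0.28, 0.559, 0.215] pointing down, gripper open.
Joint ranges: [-2.63, 2.63], [-0.92, 2.1], [0.06, 2.66], [-1.3, 4.44], [0, 2.69], [-3.02, 3.02]. Speed limits (rad/s): [2.22, 2.22, 2.79, 3.14, 3.14, 3.14].

INTERFACE

Orientations are given as a unit quaternion [x, y, z, w].
In Python, from plant import env gives the robot as it stands.
- The arm moves only by the shell command python3 -m creep 'ROWS'. ROWS is JSON, a list of rows, each an object with "travel": the shift along the tool's x, y, z normalised to -1 to 1, where 1 is 0.05 m, a list of three; "yaw": the turn about the tool's z normalised to -1 to 1, where 1 is 6 degrees; "gripper": the finger opening in mm, from 0 to 91.9. A call has 1 to 12 rows; each row shifts and turns the pose as measured when the row begins, along the tool's axes as they then stand; what a row does not reach is not made up. A row lasts 1/8 s, in which the tool goes at most 62.5 mm and 10.7 degrees, less where a joint would pass 70% of its speed; a pose out of reach is approached as far as the arm can. A call with a number of a shift or a turn outside -1 to 1 is refused whole. A call with a gripper value outside its range is refused whole. The fingers move at their own pace and stop on an object; the grip force is fixed at half the most. Time passes only in rows, so rows that do not move let the fingers close. It gives the time, the measured TCP pose, the force and the opening at its end, in the units of the state.
- env.sense(): the state, without advancing time (a new reading comes with each control period).
- env.get_image(name): name is "scene" or "top" or "wrist"; returns a dict with "img" (384x512x3 uint8, blue, green, red), "depth" (384x512 float32, m along the optical axis (not along the pixel's ray), 0 where there is no reading), "mtx" (3x3 intrinsics, pixels), "k1" (the pictures are not rectified: a ray, as slopes to the right and down, at radius r is drawn at 1 + k1 r^2 times it, then the intrinsics apply), "rvec" (rotation vector, rad) and "tvec" (3), from world to camera coordinates, as OpenCV has them. Camera axes: x right, y down, z forward; pixel columns grow to the right and rows downward; lengths in m; the calibration is good to about 2 mm. A picture is of the moment at which its call begins.
- env.hand_in(): hands the job in, once; it reports no verdict.
The state is a dict: "time": time; "q": joint angles; "qvel": joint speeds; "joint_efforts": joint torques, N m; "ee_pos": TCP position; "ee_rot": TCP orientation; "contact_force": force on the tool from outside, world axes, zero at the start; "moment": the same for the moment, N m; "opening": opening from 0.0 (shut) to 1.0 (fully open).
Only numpy, scipy, OpenCV 4.12 (cv2) and the standard library are available. Lean on these libraries where they do the work, as an engineer would, in place of code of your own. Each camera call takes 0.05 s, during which the arm holds its last target.

## Working session

There is one attempt and no reset: what is moved stays moved. The work goes in short steps, Python scripts to look and compute and a shell command to move; the robot and the scene stay as the last step left them, time stands still between calls to the robot, and variables do not carry over. Pictures are saved under pics/ and viewed, and the job is handed in when it is done.

```bash
mkdir -p pics; ls; python3 - <<'E'
from plant import env
import cv2
s=env.sense();print({k:(v if not hasattr(v,'round') else v.round(3)) for k,v in s.items()})
for n in ['scene','top','wrist']:
    d=env.get_image(n);cv2.imwrite(f'pics/{n}0.png',d['img']);print(n,d['mtx'],d['k1'],d['rvec'],d['tvec'])
E
```

```text
pics
{'time': 0.0, 'q': array([ 1.105,  0.354,  1.634, -0.   ,  1.155, -0.002]), 'qvel': array([-0.001,  0.001, -0.   , -0.   , -0.001,  0.   ]), 'joint_efforts': array([ 1.0000e-03, -5.9384e+01, -3.3422e+01,  7.0000e-02,  2.3000e-02,
       -0.0000e+00]), 'ee_pos': array([0.279, 0.559, 0.214]), 'ee_rot': array([ 0.23 ,  0.973, -0.001, -0.   ]), 'contact_force': array([-0.815, -0.393,  0.196]), 'moment': array([ 0.031, -0.062, -0.   ]), 'opening': 0.9986060868427492}
scene [[401.22604477   0.         256.9021637 ]
 [  0.         401.22604477 190.84884589]
 [  0.           0.           1.        ]] -0.05151765296120569 [ 2.80014498  0.20794443 -0.03908893] [-0.53391687 -0.00462232  1.54238183]
top [[425.22169884   0.         257.50787884]
 [  0.         425.22169884 191.9056842 ]
 [  0.           0.           1.        ]] -0.01982873519685856 [ 2.13864837 -2.11750024  0.17199866] [0.00742284 0.54258859 1.22968184]
wrist [[318.15606963   0.         257.55639573]
 [  0.         318.15606963 191.58989244]
 [  0.           0.           1.        ]] -0.012698038199977524 [-2.49487    -1.54236705 -0.182616  ] [-0.62405826 -0.02729556  0.38923883]
```

View pics/scene0.png

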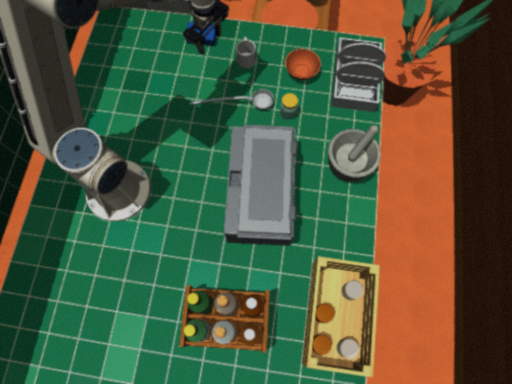

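View pics/top0.png

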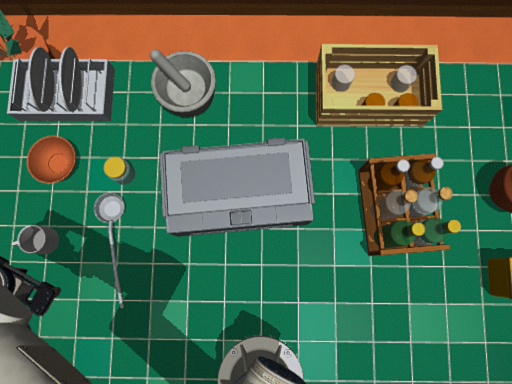

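View pics/wrist0.png

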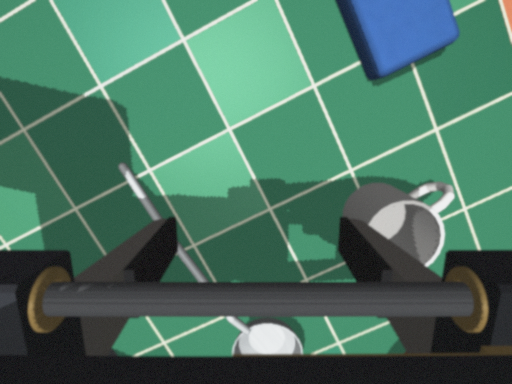

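The top view shows the bin at about columns 163-313, rows 140-233, yawed a few degrees. A dark-outlined patch on the front rim at (240,218) could be the recess. The scene view has it at (234,179). Next I'll measure both.

```bash
cat > h.py <<'E'
import numpy as np, cv2
from scipy.spatial.transform import Rotation as Ro
def cloud(d):
    H,W=d['depth'].shape
    u,v=np.meshgrid(np.arange(W,dtype=float),np.arange(H,dtype=float))
    p=cv2.undistortPoints(np.stack([u,v],-1).reshape(-1,1,2),d['mtx'],np.array([d['k1'],0,0,0.])).reshape(H,W,2)
    z=d['depth'][...,None]
    c=np.concatenate([p*z,z],-1)
    R=cv2.Rodrigues(np.array(d['rvec']))[0]
    w=(c-np.array(d['tvec']).ravel())@R
    w[d['depth']==0]=np.nan
    return w
E
python3 - <<'E'
from plant import env
from h import *
d=env.get_image('top');w=cloud(d)
i=d['img'];cv2.imwrite('pics/topz.png',cv2.resize(i[125:245,150:330],None,fx=4.4,fy=4.4,interpolation=cv2.INTER_CUBIC))
np.set_printoptions(precision=3,suppress=True)
for v in (204,208,211,214,217,220,223,226,229):
    print(v,[tuple(np.round(w[v,u],3)) for u in (180,210,235,240,245,270,300)])
z=w[...,2];m=(z>.14)&(z<.172)&(w[...,0]>.3)&(w[...,0]<.75)&(abs(w[...,1])<.3)
P=w[m];print(len(P));
m2=m.astype(np.uint8);n,l,st,ce=cv2.connectedComponentsWithStats(m2)
k=1+np.argmax(st[1:,4]);P=w[l==k];r=cv2.minAreaRect(P[:,:2].astype(np.float32));print(r,cv2.boxPoints(r))
s=env.sense();print(Ro.from_quat(s['ee_rot']).as_matrix())
E
```

```text
204 [(np.float64(0.487), np.float64(0.222), np.float64(0.161)), (np.float64(0.488), np.float64(0.141), np.float64(0.159)), (np.float64(0.489), np.float64(0.073), np.float64(0.159)), (np.float64(0.489), np.float64(0.059), np.float64(0.16)), (np.float64(0.49), np.float64(0.045), np.float64(0.157)), (np.float64(0.49), np.float64(-0.023), np.float64(0.16)), (np.float64(0.492), np.float64(-0.105), np.float64(0.149))]
208 [(np.float64(0.476), np.float64(0.221), np.float64(0.164)), (np.float64(0.477), np.float64(0.14), np.float64(0.163)), (np.float64(0.478), np.float64(0.072), np.float64(0.162)), (np.float64(0.479), np.float64(0.059), np.float64(0.157)), (np.float64(0.48), np.float64(0.045), np.float64(0.151)), (np.float64(0.48), np.float64(-0.023), np.float64(0.149)), (np.float64(0.481), np.float64(-0.105), np.float64(0.151))]
211 [(np.float64(0.468), np.float64(0.221), np.float64(0.161)), (np.float64(0.488), np.float64(0.159), np.float64(0.007)), (np.float64(0.473), np.float64(0.074), np.float64(0.134)), (np.float64(0.473), np.float64(0.06), np.float64(0.137)), (np.float64(0.474), np.floa
[... 2211 characters left out ...]
0.118), np.float64(0.004))]
229 [(np.float64(0.42), np.float64(0.221), np.float64(0.152)), (np.float64(0.423), np.float64(0.142), np.float64(0.131)), (np.float64(0.429), np.float64(0.077), np.float64(0.061)), (np.float64(0.429), np.float64(0.063), np.float64(0.061)), (np.float64(0.43), np.float64(0.048), np.float64(0.051)), (np.float64(0.435), np.float64(-0.026), np.float64(0.002)), (np.float64(0.436), np.float64(-0.118), np.float64(-0.002))]
12067
((0.5481140613555908, 0.07093587517738342), (0.23725426197052002, 0.4212680459022522), 5.692757606506348) [[ 0.409  0.269]
 [ 0.451 -0.15 ]
 [ 0.687 -0.127]
 [ 0.645  0.292]]
[[-0.894  0.447 -0.   ]
 [ 0.447  0.894 -0.001]
 [ 0.    -0.001 -1.   ]]
```

View pics/topz.png

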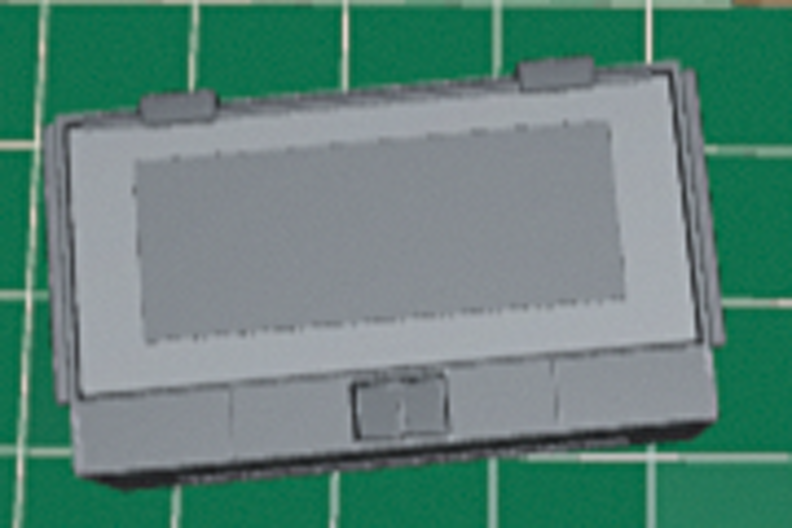

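```bash
python3 - <<'E'
from plant import env
from h import *
np.set_printoptions(precision=4,suppress=True)
W=[];
d=env.get_image('top');w=cloud(d);z=cv2.medianBlur(w[...,2].astype(np.float32),3)
def comp(m,seed):
    n,l,st,ce=cv2.connectedComponentsWithStats(m.astype(np.uint8));return l==l[seed[1],seed[0]]
top=comp((z>.143)&(z<.158)&(w[...,0]>.40)&(w[...,0]<.5)&(abs(w[...,1]-.07)<.24),(200,222))
# front edge of the rim: per column lowest row
cols=np.arange(175,302);pts=[]
for c in cols:
    r=np.where(top[:,c])[0]
    if len(r): pts.append(w[r.max(),c])
pts=np.array(pts)
A=np.polyfit(pts[:,1],pts[:,0],1)
res=pts[:,0]-np.polyval(A,pts[:,1]);g=abs(res)<.005;A=np.polyfit(pts[g,1],pts[g,0],1);print('front x=',A,'yaw',np.degrees(-np.arctan(A[0])),res[g].std(),g.sum())
rec=comp((z>.125)&(z<.142)&(w[...,0]>.425)&(w[...,0]<.49)&(w[...,1]>.0)&(w[...,1]<.12),(240,217))
ys,xs=np.where(rec);print('rec px',xs.min(),xs.max(),ys.min(),ys.max(),rec.sum());print('rec mean',np.nanmean(w[rec],0),cv2.minAreaRect(w[rec][:,:2].astype(np.float32)))
al=comp((z>.14)&(z<.175)&(w[...,0]>.38)&(w[...,0]<.75)&(abs(w[...,1]-.07)<.25),(240,180))
r=cv2.minAreaRect(w[al][:,:2].astype(np.float32));print(r)
th=np.arctan(-A[0]);ex=np.array([np.cos(th),np.sin(th)]);ey=np.array([-ex[1],ex[0]])
Q=w[al|rec][:,:2];print('ext x',np.percentile(Q@ex,[0.2,1,99,99.8]),'y',np.percentile(Q@ey,[0.2,1,99,99.8]))
T=w[top][:,:2];print('rim ext y',np.percentile(T@ey,[0.1,.5,1,99,99.5,99.9]),'x',np.percentile(T@ex,[.5,1,99]))
R=np.nanmean(w[rec],0)[:2];print('rec in ex,ey',R@ex,R@ey,'ext',np.percentile(w[rec][:,:2]@ey,[1,99]),np.percentile(w[rec][:,:2]@ex,[1,99]))
E
```

```text
front x= [-0.099   0.4375] yaw 5.655374934568379 0.0007360848940299177 127
rec px 230 251 210 224 288
rec mean [0.4573 0.0584 0.1299] ((0.4636126160621643, 0.06275880336761475), (0.051559265702962875, 0.06463922560214996), 5.490063667297363)
((0.5681325793266296, 0.07914677262306213), (0.27874961495399475, 0.45712706446647644), 5.684744358062744)
ext x [0.4345 0.4359 0.6635 0.6681] y [-0.1921 -0.1877  0.2208  0.2253]
rim ext y [-0.1859 -0.1819 -0.1803  0.2219  0.2242  0.2259] x [0.4343 0.4346 0.515 ]
rec in ex,ey 0.46082315802431867 0.013014928434846596 ext [-0.0153  0.043 ] [0.442  0.4845]
```

The depth confirms the patch is 16 mm deep. The recess's middle is near world (0.455, 0.059), about bin y -6 mm, and the bin yaw is 5.65°. I'll close the fingers and turn to line up with the bin.

```bash
python3 -m creep '[{"travel":[0,0,0],"yaw":-0.9,"gripper":0},{"travel":[0,0,0],"yaw":-0.9,"gripper":0},{"travel":[0,0,0],"yaw":-0.9,"gripper":0},{"travel":[0,0,0],"yaw":-0.9,"gripper":0},{"travel":[0,0,0],"yaw":-0.9,"gripper":0},{"travel":[0,0,0],"yaw":-0.9,"gripper":0},{"travel":[0,0,0],"yaw":0,"gripper":0}]'
cat > g.py <<'E'
from plant import env
from h import *
import sys
np.set_printoptions(precision=4,suppress=True)
s=env.sense();R=Ro.from_quat(s['ee_rot']).as_matrix();p=s['ee_pos']
th=np.radians(5.655);ex=np.array([np.cos(th),np.sin(th)]);ey=np.array([-ex[1],ex[0]])
print('t',round(s['time'],2),'p',p,'ex,ey',p[:2]@ex,p[:2]@ey,'yerr deg',np.degrees(np.arctan2(R[1,1],R[0,1]))-95.655,'F',np.array(s['contact_force']),'op',round(s['opening'],3))
if len(sys.argv)>3:
    a,b,c=map(float,sys.argv[1:4]);t=np.array([*(a*ex+b*ey),c]);print('tool units',R.T@(t-p)/.05)
E
python3 g.py .4525 .0138 .20
```

```text
time: 1.12
ee_pos: [0.2792, 0.5581, 0.2132]
ee_rot: [-0.059, 0.998, -0.001, -0.001]
contact_force: [0.1, -0.5, -0.4]
opening: 0.264
t 1.12 p [0.2792 0.5581 0.2132] ex,ey 0.3328281979841304 0.5279146260005069 yerr deg 1.157150145283353 F [ 0.0631 -0.5069 -0.3671] op 0.264
tool units [ -2.1857 -10.3279   0.2836]
```

```bash
python3 -m creep '[{"travel":[-0.2,-0.9,0],"yaw":0.2,"gripper":0},{"travel":[-0.2,-0.9,0],"yaw":0,"gripper":0},{"travel":[-0.2,-0.9,0],"yaw":0,"gripper":0},{"travel":[-0.2,-0.9,0],"yaw":0,"gripper":0},{"travel":[-0.2,-0.9,0],"yaw":0,"gripper":0},{"travel":[-0.2,-0.9,0],"yaw":0,"gripper":0},{"travel":[-0.2,-0.9,0],"yaw":0,"gripper":0},{"travel":[-0.2,-0.9,0],"yaw":0,"gripper":0},{"travel":[-0.2,-0.9,0],"yaw":0,"gripper":0},{"travel":[-0.2,-0.9,0],"yaw":0,"gripper":0},{"travel":[0,0,0],"yaw":0,"gripper":0}]'
python3 g.py .4525 .0138 .17
```

```text
time: 2.5
ee_pos: [0.4228, 0.1065, 0.2144]
ee_rot: [-0.035, 0.999, -0.0, 0.002]
contact_force: [0.2, 0.7, -0.4]
opening: 0.005
t 2.5 p [0.4228 0.1065 0.2144] ex,ey 0.4312529014660964 0.06435792230066298 yerr deg -1.5920605380232757 F [ 0.2183  0.66   -0.3584] op 0.005
tool units [-0.45   -0.9986  0.8905]
```

```bash
python3 -m creep '[{"travel":[-0.22,-0.5,0],"yaw":-0.2,"gripper":0},{"travel":[-0.22,-0.5,0.2],"yaw":0,"gripper":0},{"travel":[0,0,0.3],"yaw":0,"gripper":0},{"travel":[0,0,0],"yaw":0,"gripper":0}]'
python3 g.py .4525 .0138 .17
python3 - <<'E'
from plant import env
import cv2
d=env.get_image('wrist');cv2.imwrite('pics/wrist1.png',d['img'])
d=env.get_image('top');cv2.imwrite('pics/top1.png',cv2.resize(d['img'][125:275,150:330],None,fx=4,fy=4,interpolation=cv2.INTER_CUBIC))
E
```

```text
time: 3.0
ee_pos: [0.4489, 0.06, 0.1888]
ee_rot: [-0.043, 0.999, 0.001, 0.002]
contact_force: [0.1, -0.3, 0.6]
opening: 0.004
t 3.0 p [0.4489 0.06   0.1888] ex,ey 0.4526176862744774 0.015506376961723113 yerr deg -0.7542574562542939 F [ 0.1117 -0.3341  0.5978] op 0.004
tool units [ 0.0032 -0.0347  0.3753]
```

View pics/wrist1.png

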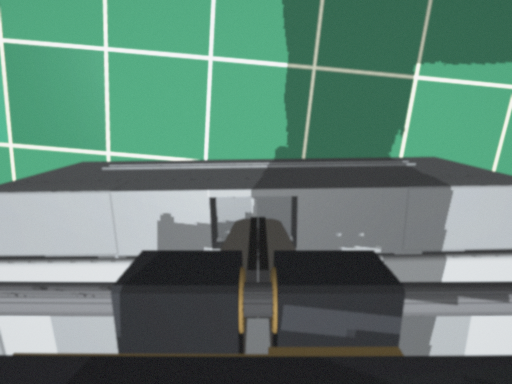

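View pics/top1.png

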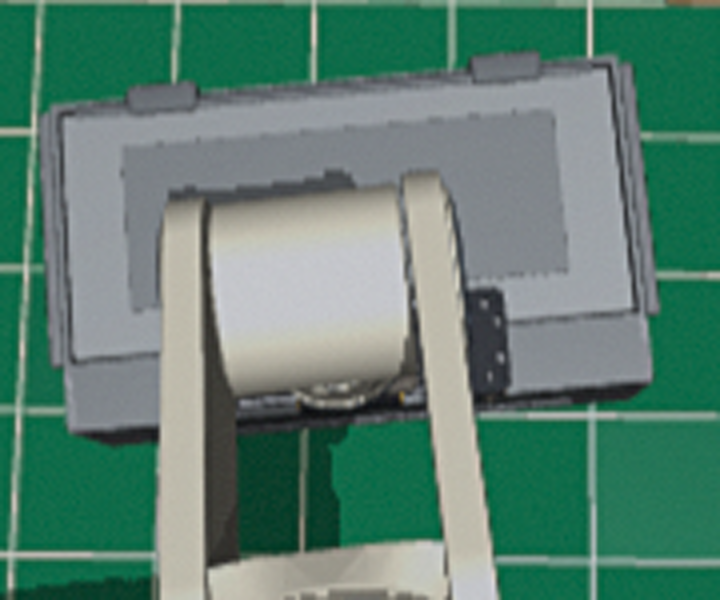

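The wrist view shows the recess walls at columns 213 and 296, and the fingers centred at about column 257. I'll lower in.

```bash
python3 -m creep '[{"travel":[0,-0.03,0.4],"yaw":-0.1,"gripper":0},{"travel":[0,0,0.3],"yaw":0,"gripper":0},{"travel":[0,0,0.1],"yaw":0,"gripper":0},{"travel":[0,0,0],"yaw":0,"gripper":0}]'
python3 g.py .4525 .0138 .134
python3 -m creep '[{"travel":[0,0,0.08],"yaw":0,"gripper":0},{"travel":[0,0,0.08],"yaw":0,"gripper":0},{"travel":[0,0,0],"yaw":0,"gripper":0}]'
python3 g.py .4525 .0138 .134
```

```text
time: 3.6
ee_pos: [0.4505, 0.0613, 0.1502]
ee_rot: [-0.05, 0.999, 0.001, 0.004]
contact_force: [-0.6, 0.2, 0.6]
opening: 0.004
t 3.6 p [0.4505 0.0613 0.1502] ex,ey 0.4543300662227676 0.01657137768633523 yerr deg 0.025966714259055834 F [-0.6273  0.1662  0.5975] op 0.004
tool units [ 0.0392 -0.056   0.3228]
time: 3.98
ee_pos: [0.4512, 0.0614, 0.1426]
ee_rot: [-0.049, 0.999, 0.001, 0.005]
contact_force: [-0.3, 0.9, 0.2]
opening: 0.004
t 3.98 p [0.4512 0.0614 0.1426] ex,ey 0.45508997927185274 0.016643219063596858 yerr deg 0.017463403053156412 F [-0.2897  0.8965  0.155 ] op 0.004
tool units [ 0.0534 -0.0572  0.1704]
```

Inside the recess below the rim top, with no contact force. I'll press.

```bash
python3 -m creep '[{"travel":[0.05,-0.05,0.07],"yaw":0,"gripper":0},{"travel":[0.02,0,0.07],"yaw":0,"gripper":0},{"travel":[0,0,0.07],"yaw":0,"gripper":0}]'
python3 g.py .4525 .0138 .134
python3 -m creep '[{"travel":[0.02,0,0.05],"yaw":0,"gripper":0},{"travel":[0,0,0.05],"yaw":0,"gripper":0}]'
python3 g.py .4525 .0138 .134
```

```text
time: 4.35
ee_pos: [0.4478, 0.0583, 0.1317]
ee_rot: [-0.049, 0.999, 0.001, 0.005]
contact_force: [-2.1, 0.9, 2.3]
opening: 0.004
t 4.35 p [0.4478 0.0583 0.1317] ex,ey 0.4513625919749255 0.013901031844456206 yerr deg -0.0017315270245319425 F [-2.0803  0.9311  2.2576] op 0.004
tool units [-0.0232 -0.0019 -0.0456]
time: 4.6
ee_pos: [0.4476, 0.0583, 0.1267]
ee_rot: [-0.049, 0.999, 0.001, 0.006]
contact_force: [-1.6, -0.5, 2.7]
opening: 0.005
t 4.6 p [0.4476 0.0583 0.1267] ex,ey 0.45117285711015825 0.01392197495896616 yerr deg -0.004460367647865837 F [-1.6269 -0.4995  2.689 ] op 0.005
tool units [-0.0282 -0.0022 -0.1457]
```

The catch is moving under 2 to 3 N. I'll press a little further and check whether the door has come free.

```bash
python3 -m creep '[{"travel":[-0.02,0,0.06],"yaw":0,"gripper":0},{"travel":[-0.01,0,0.06],"yaw":0,"gripper":0},{"travel":[0,0,0],"yaw":0,"gripper":0}]'
python3 g.py .4525 .0138 .134
python3 - <<'E'
from plant import env
import cv2
d=env.get_image('scene');cv2.imwrite('pics/scene2.png',cv2.resize(d['img'][100:260,180:340],None,fx=3.7,fy=3.7,interpolation=cv2.INTER_CUBIC))
E
```

```text
time: 4.97
ee_pos: [0.4483, 0.0584, 0.1226]
ee_rot: [-0.049, 0.999, 0.001, 0.004]
contact_force: [-7.2, -0.7, 19.8]
opening: 0.006
t 4.97 p [0.4483 0.0584 0.1226] ex,ey 0.4518904664725055 0.013913926340573425 yerr deg 0.0034817651832241836 F [-7.237  -0.7292 19.8279] op 0.006
tool units [-0.0141 -0.0019 -0.2289]
```

View pics/scene2.png

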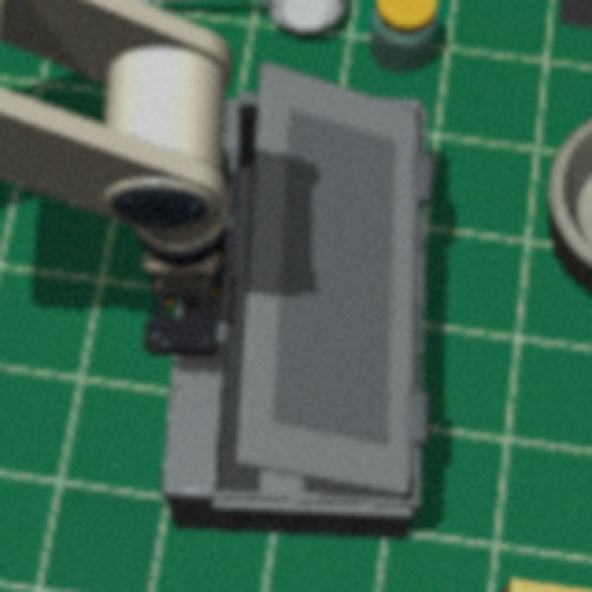

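The picture shows the door sprung ajar, with its front edge lifted clear to the right of the gripper. I'll back out straight up, then away.

```bash
python3 -m creep '[{"travel":[0,0,-0.3],"yaw":0,"gripper":0},{"travel":[0,0,-0.4],"yaw":0,"gripper":0},{"travel":[0.3,0,-0.3],"yaw":0,"gripper":0},{"travel":[0.3,0,-0.4],"yaw":0,"gripper":0},{"travel":[0.2,0,-0.4],"yaw":0,"gripper":0},{"travel":[0,0,-0.4],"yaw":0,"gripper":0},{"travel":[0,0,0],"yaw":0,"gripper":0}]'
python3 g.py .49 .02 .235
cat > door.py <<'E'
from plant import env
from h import *
th=np.radians(5.655);ex=np.array([np.cos(th),np.sin(th)]);ey=np.array([-ex[1],ex[0]])
import sys
for n in ('top','scene'):
    d=env.get_image(n);w=cloud(d)
    bx=w[...,:2]@ex-.5495;by=w[...,:2]@ey-.02;z=w[...,2]
    for lo,hi in ((-.185,-.13),(.13,.185)):
        m=(by>lo)&(by<hi)&(bx>-.066)&(bx<.17)&(z>.168)&(z<.37)
        if m.sum()<20: print(n,lo,'few',m.sum());continue
        X=np.c_[bx[m],z[m]];c=np.median(X,0);u=np.linalg.svd(X-X.mean(0),full_matrices=False)[2][0]
        u=u if u[1]>0 else -u
        print(n,lo,m.sum(),'ang',np.round(np.arctan2(u[1],-u[0]),3),'about hinge',np.round(np.median(np.arctan2(z[m]-.1545,.105-bx[m])),3),'top',np.round(np.percentile(z[m],98),3),'bx',np.round(np.percentile(bx[m],[2,98]),3))
    cv2.imwrite('pics/%s_%s.png'%(n,sys.argv[1]),cv2.resize(d['img'][60:280,150:350],None,fx=2.7,fy=2.7))
E
python3 door.py a
```

```text
time: 5.9
ee_pos: [0.4063, 0.0541, 0.2336]
ee_rot: [-0.049, 0.999, 0.001, 0.004]
contact_force: [0.2, 0.1, 0.1]
opening: 0.008
t 5.9 p [0.4063 0.0541 0.2336] ex,ey 0.40963776619235476 0.013776651878160781 yerr deg 0.01934914574106017 F [0.1735 0.0839 0.0887] op 0.008
tool units [-1.6074  0.124  -0.0146]
top -0.185 796 ang 0.693 about hinge 0.759 top 0.27 bx [-0.027  0.094]
top 0.13 792 ang 0.693 about hinge 0.753 top 0.27 bx [-0.027  0.093]
scene -0.185 643 ang 0.699 about hinge 0.738 top 0.269 bx [-0.029  0.091]
scene 0.13 495 ang 0.7 about hinge 0.734 top 0.271 bx [-0.029  0.091]
```

The door stands at about 0.74 rad with its edge near bin (x -25, z 270 mm). I'll swing it with the finger shafts, rising as it goes.

```bash
python3 -m creep '[{"travel":[-0.7,0.06,0],"yaw":0,"gripper":0},{"travel":[-0.7,0.06,0],"yaw":0,"gripper":0},{"travel":[-0.5,0,0],"yaw":0,"gripper":0},{"travel":[-0.3,0,-0.15],"yaw":0,"gripper":0},{"travel":[-0.3,0,-0.2],"yaw":0,"gripper":0},{"travel":[-0.3,0,-0.2],"yaw":0,"gripper":0},{"travel":[-0.3,0,-0.2],"yaw":0,"gripper":0}]'
python3 g.py .657 .02 .285; python3 door.py b
```

```text
time: 6.88
ee_pos: [0.535, 0.0729, 0.2589]
ee_rot: [-0.049, 0.998, -0.001, -0.032]
contact_force: [-2.1, -0.1, 2.7]
opening: 0.004
t 6.88 p [0.535  0.0729 0.2589] ex,ey 0.5395326045756588 0.01985082988202868 yerr deg 0.0130056861955552 F [-2.0978 -0.1461  2.7048] op 0.004
tool units [-2.3117  0.0029 -0.6688]
top -0.185 477 ang 0.977 about hinge 1.047 top 0.303 bx [0.01 0.1 ]
top 0.13 394 ang 0.979 about hinge 1.037 top 0.303 bx [0.009 0.099]
scene -0.185 454 ang 1.014 about hinge 1.049 top 0.305 bx [0.011 0.098]
scene 0.13 65 ang 1.066 about hinge 1.097 top 0.212 bx [0.075 0.098]
```

View pics/scene_b.png

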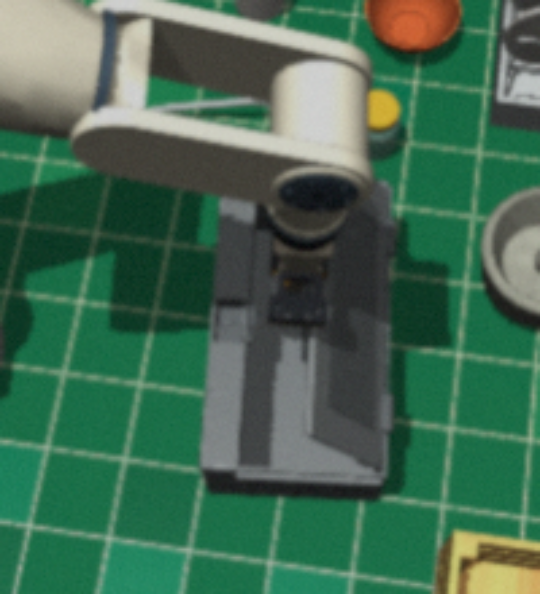

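Door at about 1.05 rad and following. Continuing.

```bash
python3 -m creep '[{"travel":[-0.3,0,-0.15],"yaw":0,"gripper":0},{"travel":[-0.3,0,-0.15],"yaw":0,"gripper":0},{"travel":[-0.3,0,-0.15],"yaw":0,"gripper":0},{"travel":[-0.3,0,-0.1],"yaw":0,"gripper":0},{"travel":[-0.3,0,-0.1],"yaw":0,"gripper":0}]'
python3 g.py .657 .02 .285; python3 door.py c
```

```text
time: 7.6
ee_pos: [0.6133, 0.0806, 0.279]
ee_rot: [-0.049, 0.998, -0.001, -0.034]
contact_force: [-1.3, 0.2, 1.2]
opening: 0.003
t 7.6 p [0.6133 0.0806 0.279 ] ex,ey 0.6182100856031145 0.019792105274533532 yerr deg 0.013120079999183076 F [-1.2599  0.2418  1.2494] op 0.003
tool units [-0.7659  0.0041 -0.1718]
top -0.185 408 ang 1.544 about hinge 1.49 top 0.33 bx [0.093 0.101]
top 0.13 308 ang 1.548 about hinge 1.494 top 0.329 bx [0.093 0.101]
scene -0.185 86 ang 1.576 about hinge 1.504 top 0.331 bx [0.093 0.104]
scene 0.13 few 0
```

```bash
python3 -m creep '[{"travel":[-0.2,0,-0.04],"yaw":0,"gripper":0},{"travel":[-0.2,0,-0.04],"yaw":0,"gripper":0},{"travel":[-0.15,0,-0.04],"yaw":0,"gripper":0}]'
python3 g.py .657 .02 .285; python3 -m creep '[{"travel":[-0.08,0,0],"yaw":0,"gripper":0}]';python3 door.py d
```

```text
time: 8.07
ee_pos: [0.6414, 0.0833, 0.2811]
ee_rot: [-0.049, 0.998, -0.001, -0.035]
contact_force: [-1.0, -0.1, -0.5]
opening: 0.005
t 8.07 p [0.6414 0.0833 0.2811] ex,ey 0.6464571307509537 0.019743208864144067 yerr deg 0.011898247322903899 F [-0.9703 -0.0864 -0.4584] op 0.005
tool units [-0.2049  0.0051 -0.0923]
time: 8.2
ee_pos: [0.6422, 0.0834, 0.2811]
ee_rot: [-0.049, 0.998, -0.002, -0.039]
contact_force: [-25.9, -2.9, 17.5]
opening: 0.005
top -0.185 636 ang 1.712 about hinge 1.664 top 0.328 bx [0.103 0.13 ]
top 0.13 458 ang 1.704 about hinge 1.666 top 0.328 bx [0.104 0.128]
scene -0.185 237 ang 1.727 about hinge 1.642 top 0.328 bx [0.101 0.129]
scene 0.13 few 0
```

The force jumped to about 30 N and the face angle measures 1.70 to 1.71 rad, so the door is at its stop. Backing off.

```bash
python3 -m creep '[{"travel":[0.15,0,0],"yaw":0,"gripper":0},{"travel":[0.4,0,0],"yaw":0,"gripper":0},{"travel":[0.7,0,0],"yaw":0,"gripper":0},{"travel":[0.9,0,0],"yaw":0,"gripper":0},{"travel":[0.9,0,0],"yaw":0,"gripper":0},{"travel":[0.9,0,0],"yaw":0,"gripper":0},{"travel":[0.9,0,0],"yaw":0,"gripper":0},{"travel":[0.3,0,0],"yaw":0,"gripper":0},{"travel":[0,0,0],"yaw":0,"gripper":0},{"travel":[0,0,0],"yaw":0,"gripper":0}]'
python3 g.py;python3 door.py e; python3 - <<'E'
from plant import env
import cv2
for n in('scene','top'):
    cv2.imwrite('pics/%s_f.png'%n,env.get_image(n)['img'])
E
```

```text
time: 9.55
ee_pos: [0.3834, 0.0578, 0.3019]
ee_rot: [-0.049, 0.998, -0.001, -0.034]
contact_force: [-1.0, 0.1, -0.1]
opening: 0.004
t 9.55 p [0.3834 0.0578 0.3019] ex,ey 0.3872457920550776 0.019717535222824996 yerr deg 0.009829516950560446 F [-1.0451  0.1241 -0.1263] op 0.004
top -0.185 638 ang 1.712 about hinge 1.664 top 0.328 bx [0.103 0.129]
top 0.13 613 ang 1.703 about hinge 1.659 top 0.327 bx [0.103 0.127]
scene -0.185 234 ang 1.726 about hinge 1.642 top 0.329 bx [0.1   0.128]
scene 0.13 182 ang 1.733 about hinge 1.639 top 0.327 bx [0.099 0.128]
```

View pics/scene_f.png

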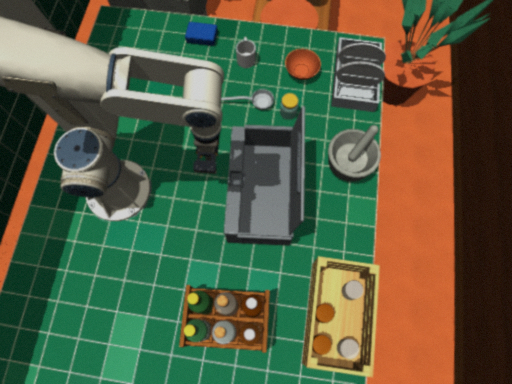

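View pics/top_f.png

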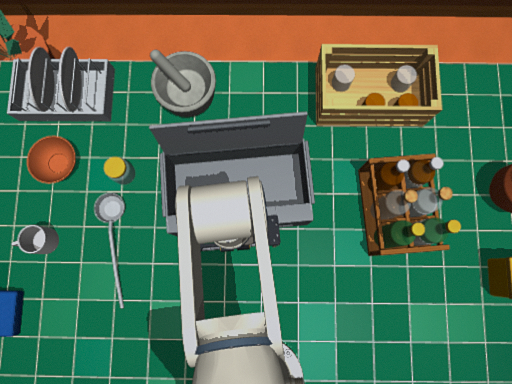

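The door stands back past upright, unchanged since I let go. The ladle (110,208), jar (115,167) and bottles are where they started, and the robot is clear. Handing in.

```bash
python3 -c "
from plant import env
print(env.hand_in())"
```

```text
the job is handed in; nothing more can be done
None
```

The grey bin is open, with its door standing back at its stop, and the job is handed in. It took about 10 s of the 51 s allowed.

- **Recess:** I found it in the top camera's picture and depth reading rather than by feel. It is 16 mm deep, with its middle at about bin y -6 mm.
- **Catch:** I pressed it down with closed fingers. It moved at 2 to 3 N, and I carried on until it reached its stop at about 20 N, after which the camera showed the door ajar at about 0.74 rad.
- **Door:** I swung it back with the fingers until the force rose to about 30 N at the stop, then withdrew.

**Last checks:**
- **Door angle:** the door's face measures 1.70 to 1.73 rad, depending on the camera. Angles taken about the hinge read lower (1.64 to 1.66), probably because they use points on the door's surface, not its mid-plane. Neither camera's figures changed once I let go.
- **Robot:** it is clear of everything. The wrist force reads about 1 N, close to the reading at the start.
- **Bottles, ladle and jar:** they look the same as in the first pictures. I compared these by eye only.

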